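# Feel for the notch and pop the wiper rack lid

### The arm

A 6-joint arm with a two-finger parallel gripper is mounted at the origin on the work surface. World frame = base frame: x ahead of the robot, y to its left, z up, the work surface at z = 0. Lengths are in m, angles in rad, forces in N, time in s.
With the tool pointing down it reaches from about 0.3 to 0.875 m from the base axis. Payload 4.2 kg.
Tool frame: the origin (TCP) lies between the finger pads; the fingertips stand 22 mm ahead of it and the grasp point (between the pads) lies 3 mm ahead of it (bot.tcp_to_tips is the distance from the TCP to the fingertips, in m); z points along the fingers, y is the direction in which the jaws open and shut (so a half turn about z gives the same grasp; the last joint's range is limited). The gripper opens to 85 mm and grips with 20 to 120 N. Pads are 22 mm wide; open, the fingers measure 114 mm over their backs; the gripper's body (76 mm by 85 mm) begins 54 mm behind the grasp point. The pads swing forward as they close: fully open they stand 13 mm farther back than shut.
Start: joints at [1.233, 0.32, 1.565, -0, 1.257, -0.02], TCP at [0.18, 0.546, 0.253] pointing down, gripper open.
Joint ranges: [-3.11, 3.11], [-0.84, 2.01], [0.21, 2.61], [-1.34, 4.49], [0.05, 2.63], [-2.56, 2.56]. Speed limits (rad/s): [2.57, 2.57, 3.14, 3.14, 3.14, 3.14].

### API

Orientations are given as a 3x3 rotation matrix whose columns are the frame's x, y, z axes.
In Python, from plant import monitor, vision, bot gives the robot as it stands. The module is installed in compiled form; this text tells all that it offers.
- The arm moves only by the tool carry_out, never from a script. Its argument "deltas" is a list of rows, each an object of numbers: "gripper": the opening, from 0 (shut) to 1 (fully open); "x", "y", "z": the shift along the tool's x, y, z in m; "wx", "wy", "wz": the turn, a rotation vector about the tool's x, y, z in rad. In form: [{"gripper": .., "x": .., "y": .., "z": .., "wx": .., "wy": .., "wz": ..}, ...]. A call has exactly 8 rows; each row is the pose to reach, as a shift and turn from the pose commanded when the call began, along the tool's axes at that moment; what a row does not reach only later rows make up. A row lasts 1/12 s, in which the tool goes at most 41.7 mm and 7.16 degrees, less where a joint would pass 70% of its speed; a pose out of reach is approached as far as the arm can. A call with a gripper value outside its range is refused whole. The fingers move at their own pace and stop on an object; the grip force is fixed at half the most. Time passes only in rows, so rows that repeat a pose let the fingers close, or fill a call up. It gives the time, the measured TCP pose, the force and the opening at its end, in the units of the state.
- monitor.state(): the state, without advancing time (a new reading comes with each control period).
- vision.capture(name): name is "side" or "top"; returns (picture, depth): 420x560x3 uint8, red, green, blue; 420x560 float32, m along the optical axis (not along the pixel's ray), 0 where there is no reading.
- vision.camera_model(name): a dict with "fx", "fy", "cx", "cy" (pixels), "dist_coeffs" ([k1, k2, p1, p2, k3] as OpenCV has them; the pictures are not rectified), "origin" and "orientation" of the camera in the world. Camera axes: x right, y up, looking along -z (the intrinsics and any distortion apply to the point x, -y, -z); pixel columns grow to the right and rows downward; lengths in m; the calibration is good to about 2 mm. A picture is of the moment at which its call begins. camera_model takes no time and is no camera call.
- bot.close_job(): hands the job in, once; it reports no verdict.
Trained networks look in the newest picture that a camera, given by its name, has taken for a name from the list of things; names that differ only in an ending like _2 or _b are one class to them, and where a whole thing is asked for, a point or a joint stands for the part that bears it (a point fixed in the world has none). Each returns a list of dicts, best first, with "p" (0 to 1); they miss things now and then, are a little off and sometimes report something else, mostly with a low value. They report only what shows in the picture. A call takes as long as a camera call.
- vision.regions_of(camera, query): "pixels" (420x560 bool, what is visible of it) and "point" ([column, row] in pixels, amid what is visible of it).
The state is a dict: "time_s": time; "qpos": joint angles; "dq": joint speeds; "tau": joint torques, N m; "eef_pos": TCP position; "tool_rot": TCP orientation; "force": force on the tool from outside, world axes, zero at the start; "torque": the same for the moment, N m; "grip_width": opening from 0.0 (shut) to 1.0 (fully open).
Only numpy, scipy, OpenCV 4.12 (cv2) and the standard library are available. Lean on these libraries where they do the work, as an engineer would, in place of code of your own. Each camera call takes 0.05 s, during which the arm holds its last target. There are 200 camera calls.

### The job

Pop open the clear dust lid of the wiper-arm rack: its spring catch is sunk in a finger notch somewhere along the top of the long pine rail that runs in front of the lid. With closed fingers, set a fingertip on top of the rail at the lid's right-hand corner (right as the robot faces it), run it along the rail top until you find the notch, and press the catch down inside the notch until the lid springs up. Then move clear and leave the lid standing open, without grasping, lifting or shifting the wiper arms, jug, funnel or pliers.

Things in the scene. Friction and masses are not known exactly. Their poses are not given: they have to be found in the camera images.
- rack: low pine rack fixed to the shelf, 560 mm (y) by 220 mm (x), three wiper arms in its slots under a lid; origin at the middle of its underside, x away from the robot, y to the robot's left. In front of it, parallel to its y, runs a fixed pine rail, 38 mm thick (rack x from -139 to -101 mm), 850 mm long, always covering y from -310 to +270 mm; flat top 89 mm above the rack's underside
- rail_mid (a point): point on the centre line of the rail's top at rack y = 0 (rack x = -120, z = 89 mm). A notch 60 mm wide (along y) is cut through the rail's whole thickness, open above and in front, 39 mm deep, seen from above; its middle lies anywhere between rack y = -130 and +130 mm, different each time and not told. This point may thus lie in the air of the notch
- sweep_start (a point): point on the centre line of the rail's top near the lid's right-hand corner (rack x = -120, y = -220, z = 89 mm), where the fingertip should first touch; anywhere on the rail top at rack y below -165 mm will do
- catch (a joint): black steel catch in the notch, 52 mm wide, rad: 0 up, stop at 0.36. Press its 8 mm thick rolled front edge, which runs along y 7 mm behind the rail's front face, its top 15 mm below the rail's top: 3 N at first, 6 N and 10 mm lower at the stop; lid is free at 0.2; springs back. Stay less than 21 mm behind the rail's front face: the hook behind tips 8 mm forward to there
- lid (a joint): angle of the dust lid, rad: 0 shut and latched, grows as it opens; hinged along its far (+x) edge; once freed it rises by its own weak springs to about 0.7 and stays. It may lean lightly on the gripper until that moves away
- lid_front (a point): middle of the top of the lid's front edge. Lid: clear panel in an aluminium frame, 540 mm (y) by 198 mm (x), 6 mm thick, when shut its top 5 mm below the rail's top and its front edge 3 mm behind the rail
- wiper1: front wiper arm of black steel, 460 mm long, 28 mm wide at the head and 9 mm at the rod, up to 24 mm high, lying along the rack's y in its slots under the lid (its underside 45 mm above the rack's underside); loose, to be left where it lies; origin at mid-length on its underside, its x along the arm away from the head
- wiper2: middle wiper arm of black steel, 460 mm long, 28 mm wide at the head and 9 mm at the rod, up to 24 mm high, lying along the rack's y in its slots under the lid (its underside 45 mm above the rack's underside); loose, to be left where it lies; origin at mid-length on its underside, its x along the arm away from the head
- wiper3: rear wiper arm of black steel, 460 mm long, 28 mm wide at the head and 9 mm at the rod, up to 24 mm high, lying along the rack's y in its slots under the lid (its underside 45 mm above the rack's underside); loose, to be left where it lies; origin at mid-length on its underside, its x along the arm away from the head
- jug: closed blue plastic jug, 273 mm long, 130 mm wide plus a side handle, 100 mm high, lying flat to the left of the rack; bystander; origin on its underside, 57 mm from its bottom end, x towards the cap
- funnel: translucent plastic funnel standing mouth down to the right of the rack, 124 mm across, 125 mm high; bystander; origin at the centre of its rim on the shelf
- pliers: chrome pliers lying flat between the robot and the rail, 170 mm long, 66 mm wide, 14 mm high; bystander; origin at the pivot on the shelf, x along the jaws

How it is judged:
On the way, in this order (a step that is already met when the one before it is completed fails the run):
1. A fingertip touches the rail's top at the lid's right-hand corner, right of where the notch can be (contact force between the fingers and anything else above 0.5 N and y of the grasp point in the frame of rack below -0.165 m and x of the grasp point in the frame of rack between -0.165 and -0.08 m and z of the grasp point in the frame of rack above 0.09 m and value of joint lid below 0.05 rad), for 0.05 s.
2. A finger presses the catch down inside the notch (value of joint catch above 0.15 rad and contact force between the fingers and anything else above 0.5 N), for 0.05 s.
At the end, for the whole second after the job is handed in: The lid stands open by its own springs (more than 0.45 rad) and at rest, the catch is back up (below 0.05 rad), each wiper arm lies within 15 mm and the jug, funnel and pliers within 20 mm of where they were (value of joint lid above 0.45 rad and velocity of joint lid below 0.1 rad/s and value of joint catch below 0.05 rad and distance of each of wiper1, wiper2, wiper3 from where it was at the start of the episode below 0.015 m and distance of each of jug, funnel, pliers from where it was at the start of the episode below 0.02 m); the robot touches nothing.
It fails at once if A wiper arm is lifted or shifted (not (distance of each of wiper1, wiper2, wiper3 from where it was at the start of the episode below 0.015 m)).
It fails at once if The jug, the funnel or the pliers is lifted or shifted (not (distance of each of jug, funnel, pliers from where it was at the start of the episode below 0.02 m)).
It also fails if it takes over 72 s, if anything falls off the work surface, if the arm or the gripper's body presses on something with over 40 N, if the wrist force passes 120 N, or if a joint passes its speed limit or range.

## Working session

There is one attempt and no reset: what is moved stays moved. The work goes in short steps, Python scripts to look and compute and a tool call to move; the robot and the scene stay as the last step left them, time stands still between calls to the robot, and variables do not carry over. Pictures are saved under pics/ and viewed, about 8 in all and at most 12, crops included, and the job is handed in when it is done.

Besides the shell and the picture viewer there is one more tool, called after "Request:" as name([rows], argument=value, ...), one row to a line, values as JSON. carry_out: Moves the arm, as the interface text tells. Its arguments: {"type":"object","properties":{"deltas":{"type":"array","items":{"type":"object","properties":{"gripper":{"type":"number"},"x":{"type":"number"},"y":{"type":"number"},"z":{"type":"number"},"wx":{"type":"number"},"wy":{"type":"number"},"wz":{"type":"number"}}}}},"required":["deltas"]}

```bash
mkdir -p pics
cat > h.py <<'E'
import numpy as np, cv2
from plant import monitor, vision, bot
def cap(n,f=None):
    im,d=vision.capture(n)
    if f: cv2.imwrite(f,im[:,:,::-1])
    return im,d
def world(n,uv,z):
    m=vision.camera_model(n); K=np.array([[m['fx'],0,m['cx']],[0,m['fy'],m['cy']],[0,0,1.]])
    p=cv2.undistortPoints(np.array(uv,float).reshape(-1,1,2),K,np.array(m['dist_coeffs'],float)).reshape(-1,2)
    z=np.broadcast_to(np.array(z,float).ravel(),(len(p),))
    c=np.c_[p[:,0]*z,-p[:,1]*z,-z]
    return c@np.array(m['orientation']).T+np.array(m['origin'])
E
python3 - <<'E'
from h import *
s=monitor.state();print(s['time_s'],s['eef_pos'],s['tool_rot'],s['force'])
for n in('side','top'):
    m=vision.camera_model(n);print(n,m)
    im,d=cap(n,f'pics/{n}1.png');np.save(n+'.npy',d)
    for q in ('rack','lid','catch','jug','pliers','funnel'):
        for r in vision.regions_of(n,q)[:2]:
            px=r['pixels'];u=np.argwhere(px)
            dd=d[px];P=world(n,u[:,::-1][dd>0],dd[dd>0]);print(n,q,round(r['p'],2),r['point'],px.sum(),np.round(np.median(P,0),3),np.round(P.min(0),3),np.round(P.max(0),3))
E
python3 -c "
import cv2,numpy as np
"
```

```text
0.0 [0.17952629 0.54579131 0.25246304] [[-9.49933456e-01  3.12451729e-01 -5.88128986e-04]
 [ 3.12452282e-01  9.49931903e-01 -1.71805845e-03]
 [ 2.18721520e-05 -1.81580345e-03 -9.99998351e-01]] [-0.47304185  0.50869316 -0.31459608]
side {'fx': 439.0931479532078, 'fy': 439.0931479532078, 'cx': 276.97740702863496, 'cy': 213.44449321178968, 'dist_coeffs': array([-0.08566003,  0.        ,  0.        ,  0.        ,  0.        ]), 'origin': array([ 0.52728847, -0.95400598,  0.89515738]), 'orientation': array([[ 0.99783612,  0.04472701, -0.04819307],
       [-0.0656592 ,  0.63931387, -0.76613748],
       [-0.00345654,  0.76764397,  0.64086722]])}
side rack 0.68 [299.3, 249.1] 12048 [ 0.638 -0.121  0.081] [ 0.524 -0.292 -0.006] [0.784 0.388 0.09 ]
side lid 0.91 [294.3, 232.3] 9129 [ 0.63  -0.072  0.082] [ 0.526 -0.28   0.047] [0.738 0.27  0.09 ]
side catch 0.2 [291.4, 373.2] 2297 [ 0.582 -0.459  0.03 ] [ 0.524 -0.502 -0.002] [ 0.645 -0.367  0.126]
side jug 0.74 [300.8, 146.9] 2164 [0.7   0.382 0.082] [ 0.591  0.357 -0.003] [0.856 0.63  0.105]
side jug 0.22 [294.3, 233.7] 9036 [ 0.63  -0.071  
[... 779 characters left out ...]

top lid 0.89 [278.0, 195.9] 11699 [ 0.634 -0.005  0.085] [ 0.53  -0.277  0.071] [0.742 0.267 0.098]
top catch 0.73 [304.2, 236.6] 216 [ 0.519 -0.082  0.07 ] [ 0.498 -0.106  0.019] [ 0.541 -0.058  0.1  ]
top catch 0.5 [269.9, 279.1] 497 [0.398 0.018 0.013] [ 0.372 -0.064 -0.007] [0.436 0.103 0.028]
top jug 0.58 [134.7, 178.5] 3509 [0.695 0.429 0.097] [ 0.595  0.359 -0.005] [0.864 0.551 0.112]
top pliers 0.62 [268.7, 278.6] 522 [0.4   0.021 0.013] [ 0.372 -0.064 -0.007] [0.436 0.103 0.028]
top pliers 0.46 [277.9, 191.4] 13157 [ 0.642 -0.005  0.084] [ 0.523 -0.302 -0.006] [0.789 0.29  0.098]
top funnel 0.7 [417.5, 212.7] 1156 [ 0.581 -0.429  0.032] [ 0.531 -0.5   -0.003] [ 0.644 -0.377  0.133]
```

View pics/top1.png

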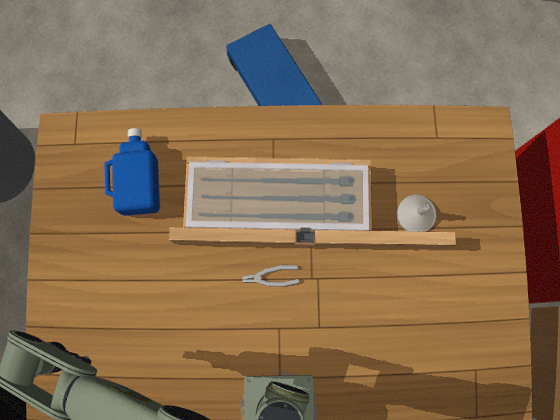

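Run:
```python
from h import *
# rail top: points from both cams with z 0.08..0.10 and x .47...55, per y bin
for n in('top','side'):
    d=np.load(n+'.npy');v,u=np.nonzero(d>0);P=world(n,np.c_[u,v],d[v,u])
    for y in np.arange(-.32,.32,.04):
        k=(abs(P[:,1]-y)<.012)&(P[:,0]>.44)&(P[:,0]<.6)&(P[:,2]>.06)
        Q=P[k];o=np.argsort(Q[:,0]);Q=Q[o]
        print(n,round(y,2),len(Q),'xmin',np.round(Q[:3,0],3),'z', [(round(a,3),round(float(np.median(Q[abs(Q[:,0]-a)<.005,2])),3)) for a in np.arange(.48,.56,.01) if (abs(Q[:,0]-a)<.005).any()])
```

```text
top -0.32 112 xmin [0.485 0.485 0.485] z [(np.float64(0.48), 0.085), (np.float64(0.49), 0.088), (np.float64(0.5), 0.091), (np.float64(0.51), 0.089), (np.float64(0.52), 0.09)]
top -0.28 226 xmin [0.487 0.487 0.487] z [(np.float64(0.49), 0.089), (np.float64(0.5), 0.09), (np.float64(0.51), 0.09), (np.float64(0.52), 0.09), (np.float64(0.53), 0.076), (np.float64(0.54), 0.078), (np.float64(0.55), 0.08), (np.float64(0.56), 0.078)]
top -0.24 305 xmin [0.488 0.488 0.489] z [(np.float64(0.49), 0.089), (np.float64(0.5), 0.091), (np.float64(0.51), 0.091), (np.float64(0.52), 0.091), (np.float64(0.53), 0.087), (np.float64(0.54), 0.087), (np.float64(0.55), 0.086), (np.float64(0.56), 0.084)]
top -0.2 301 xmin [0.49 0.49 0.49] z [(np.float64(0.49), 0.086), (np.float64(0.5), 0.091), (np.float64(0.51), 0.089), (np.float64(0.52), 0.092), (np.float64(0.53), 0.087), (np.float64(0.54), 0.085), (np.float64(0.55), 0.087), (np.float64(0.56), 0.086)]
top -0.16 293 xmin [0.491 0.491 0.491] z [(np.float64(0.49), 0.083), (np.float64(0.5), 0.091), (np.float64(0.51), 0.089), (np.float64(0.52), 0.089), (np.float64(0
[... 5766 characters left out ...]
0.55), 0.083), (np.float64(0.56), 0.082)]
side 0.2 133 xmin [0.501 0.501 0.501] z [(np.float64(0.5), 0.087), (np.float64(0.51), 0.088), (np.float64(0.52), 0.086), (np.float64(0.53), 0.087), (np.float64(0.54), 0.08), (np.float64(0.55), 0.083), (np.float64(0.56), 0.083)]
side 0.24 122 xmin [0.505 0.505 0.505] z [(np.float64(0.5), 0.087), (np.float64(0.51), 0.088), (np.float64(0.52), 0.089), (np.float64(0.53), 0.088), (np.float64(0.54), 0.082), (np.float64(0.55), 0.083), (np.float64(0.56), 0.083)]
side 0.28 54 xmin [0.505 0.505 0.506] z [(np.float64(0.51), 0.088), (np.float64(0.52), 0.088), (np.float64(0.53), 0.088), (np.float64(0.54), 0.086), (np.float64(0.55), 0.08), (np.float64(0.56), 0.08)]
```

```bash
cat >> h.py <<'E'
PSI=None
def delta(p,psi):
    from scipy.spatial.transform import Rotation as Ro
    s=monitor.state();R=np.array(s['tool_rot'])
    c,n=np.cos(psi),np.sin(psi)
    T=np.array([[-c,-n,0],[-n,c,0],[0,0,-1.]])
    print('d',np.round(R.T@(np.array(p)-s['eef_pos']),4),'w',np.round(Ro.from_matrix(R.T@T).as_rotvec(),4))
E
python3 - <<'E'
from h import *
for n in('top','side'):
    d=np.load(n+'.npy');v,u=np.nonzero(d>0);P=world(n,np.c_[u,v],d[v,u])
    f=[]
    for y in np.arange(-.3,.28,.01):
        k=(abs(P[:,1]-y)<.005)&(P[:,0]>.46)&(P[:,0]<.6)&(P[:,2]>.0845)
        if k.sum()>3 and not -.13<y<-.04:f.append((y,P[k,0].min()))
    f=np.array(f);a=np.polyfit(f[:,0],f[:,1],1);print(n,'front',a,np.std(f[:,1]-np.polyval(a,f[:,0])))
    off=P[:,0]-np.polyval(a,P[:,1])
    k=(off>.01)&(off<.03)&(P[:,2]>.03)&(P[:,2]<.080)&(P[:,1]>-.15)&(P[:,1]<.15);print('notch y',np.percentile(P[k,1],[0,3,50,97,100]),k.sum())
    k=(P[:,2]>.083)&(off>0.01)&(off<.03);ys=np.sort(P[k,1]);g=np.diff(ys);i=g.argmax();print('gap',ys[i],ys[i+1],'rail y',ys[0],ys[-1])
    # lid extent
    k=(P[:,2]>.075)&(P[:,2]<.095)&(off>.06)&(off<.2)&(abs(P[:,1])<.33);print('lid y',np.percentile(P[k,1],[0.3,99.7]))
delta([.4955-.0335*.205+.004,-.205,.16],-.0335)
E
```

```text
top front [0.03407899 0.49740117] 0.0008546576190014838
notch y [-0.1125958  -0.11229077 -0.08194667 -0.05595189 -0.05544722] 131
gap -0.11229760863992154 -0.05197213279247932 rail y -0.5313830570468664 0.31551745421339145
lid y [-0.28083775  0.27158379]
side front [0.0352223  0.49468279] 0.0015616763538654915
notch y [-0.09039049 -0.0881712  -0.0649628  -0.05086251 -0.04929554] 93
gap 0.3191170707434944 1.3718036775713291 rail y -0.5345268374992809 1.547471250720342
lid y [-0.27679944  0.26254526]
d [-0.532  -0.6158  0.0933] w [ 2.000e-04  0.000e+00 -2.843e-01]
```

View pics/side1.png

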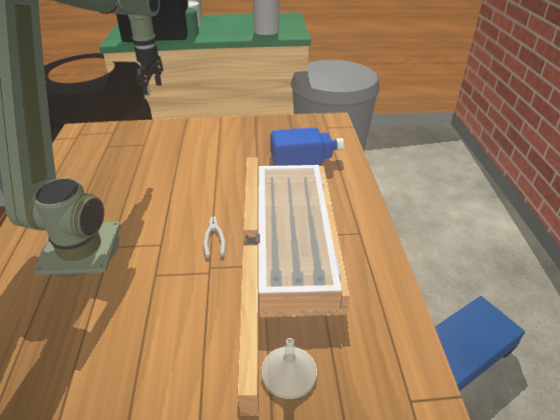

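Request:
carry_out([
  {"gripper": 0, "x": -0.026, "y": -0.03, "wz": -0.035},
  {"gripper": 0, "x": -0.052, "y": -0.06, "wz": -0.07},
  {"gripper": 0, "x": -0.078, "y": -0.09, "wz": -0.105},
  {"gripper": 0, "x": -0.104, "y": -0.12, "wz": -0.14},
  {"gripper": 0, "x": -0.13, "y": -0.15, "wz": -0.175},
  {"gripper": 0, "x": -0.156, "y": -0.18, "wz": -0.21},
  {"gripper": 0, "x": -0.182, "y": -0.21, "wz": -0.245},
  {"gripper": 0, "x": -0.208, "y": -0.24, "wz": -0.284},
])

```text
schema error: expected keys gripper, x, y, z, wx, wy, wz
```

```bash
python3 -c "
from h import *
delta([.496-.0345*.205+.004,-.205,.16],-.0345)"
```

```text
d [-0.5323 -0.6157  0.0933] w [ 2.000e-04  0.000e+00 -2.833e-01]
```

Request:
carry_out([
  {"gripper": 0, "x": -0.026, "y": -0.03, "z": 0, "wx": 0, "wy": 0, "wz": -0.035},
  {"gripper": 0, "x": -0.052, "y": -0.06, "z": 0, "wx": 0, "wy": 0, "wz": -0.07},
  {"gripper": 0, "x": -0.078, "y": -0.09, "z": 0, "wx": 0, "wy": 0, "wz": -0.105},
  {"gripper": 0, "x": -0.104, "y": -0.12, "z": 0, "wx": 0, "wy": 0, "wz": -0.14},
  {"gripper": 0, "x": -0.13, "y": -0.15, "z": 0, "wx": 0, "wy": 0, "wz": -0.175},
  {"gripper": 0, "x": -0.156, "y": -0.18, "z": 0, "wx": 0, "wy": 0, "wz": -0.21},
  {"gripper": 0, "x": -0.182, "y": -0.21, "z": 0, "wx": 0, "wy": 0, "wz": -0.245},
  {"gripper": 0, "x": -0.208, "y": -0.24, "z": 0, "wx": 0, "wy": 0, "wz": -0.283},
])

```text
time_s: 1.37
eef_pos: [0.3025, 0.2515, 0.2536]
tool_rot: [[-0.999, 0.032, 0.001], [0.032, 0.999, 0.001], [-0.001, 0.001, -1.0]]
force: [0.9, -0.2, -0.2]
grip_width: -0.002
```

```bash
python3 -c "
from h import *
delta([.496-.0345*.205+.004,-.205,.16],-.0345);s=monitor.state();print(s['eef_pos'],s['grip_width'],s['qpos'])"
```

```text
d [-0.205  -0.4502  0.0935] w [0.0006 0.0009 0.0023]
[0.30249766 0.2515241  0.25358252] -0.001918097758993287 [ 6.64484096e-01  2.85361723e-02  1.93260698e+00 -1.00503970e-04
  1.17939918e+00 -8.74037833e-01]
```

Request:
carry_out([
  {"gripper": 0, "x": -0.017, "y": -0.037, "z": 0, "wx": 0, "wy": 0, "wz": 0},
  {"gripper": 0, "x": -0.034, "y": -0.074, "z": 0, "wx": 0, "wy": 0, "wz": 0},
  {"gripper": 0, "x": -0.051, "y": -0.111, "z": 0, "wx": 0, "wy": 0, "wz": 0},
  {"gripper": 0, "x": -0.068, "y": -0.148, "z": 0, "wx": 0, "wy": 0, "wz": 0},
  {"gripper": 0, "x": -0.085, "y": -0.185, "z": 0, "wx": 0, "wy": 0, "wz": 0},
  {"gripper": 0, "x": -0.102, "y": -0.222, "z": 0, "wx": 0, "wy": 0, "wz": 0},
  {"gripper": 0, "x": -0.119, "y": -0.259, "z": 0, "wx": 0, "wy": 0, "wz": 0},
  {"gripper": 0, "x": -0.136, "y": -0.296, "z": 0, "wx": 0, "wy": 0, "wz": 0},
])

```text
time_s: 2.03
eef_pos: [0.4282, -0.0495, 0.2537]
tool_rot: [[-0.999, 0.035, 0.001], [0.035, 0.999, 0.0], [-0.001, 0.0, -1.0]]
force: [1.3, 1.4, 0.1]
grip_width: -0.002
```

```bash
python3 -c "
from h import *
delta([.496-.0345*.205+.004,-.205,.16],-.0345)"
```

```text
d [-0.0701 -0.1532  0.0937] w [ 0.0002  0.0011 -0.0009]
```

Request:
carry_out([
  {"gripper": 0, "x": -0.014, "y": -0.031, "z": 0.02, "wx": 0, "wy": 0, "wz": 0},
  {"gripper": 0, "x": -0.028, "y": -0.062, "z": 0.04, "wx": 0, "wy": 0, "wz": 0},
  {"gripper": 0, "x": -0.042, "y": -0.093, "z": 0.06, "wx": 0, "wy": 0, "wz": 0},
  {"gripper": 0, "x": -0.056, "y": -0.124, "z": 0.08, "wx": 0, "wy": 0, "wz": 0},
  {"gripper": 0, "x": -0.07, "y": -0.154, "z": 0.1, "wx": 0, "wy": 0, "wz": 0},
  {"gripper": 0, "x": -0.07, "y": -0.154, "z": 0.12, "wx": 0, "wy": 0, "wz": 0},
  {"gripper": 0, "x": -0.07, "y": -0.154, "z": 0.12, "wx": 0, "wy": 0, "wz": 0},
  {"gripper": 0, "x": -0.07, "y": -0.154, "z": 0.12, "wx": 0, "wy": 0, "wz": 0},
])

```text
time_s: 2.7
eef_pos: [0.4916, -0.2034, 0.1325]
tool_rot: [[-0.999, 0.035, -0.003], [0.035, 0.999, 0.002], [0.003, 0.002, -1.0]]
force: [0.4, -0.5, 0.2]
grip_width: 0.001
```

```bash
python3 -c "
from h import *
delta([.496-.0345*.205+.004,-.205,.16],-.0345);s=monitor.state();print(s['time_s'],s['eef_pos'],s['force'],bot.tcp_to_tips)
im,d=cap('side');cv2.imwrite('pics/s2.png',cv2.resize(im[150:400,150:400],(750,750))[:600,:,::-1])"
```

```text
d [-0.0013 -0.0015 -0.0275] w [ 0.0016 -0.003  -0.0009]
2.7 [ 0.49164558 -0.20336794  0.13245848] [ 0.37423833 -0.51277555  0.20554941] 0.022
```

View pics/s2.png

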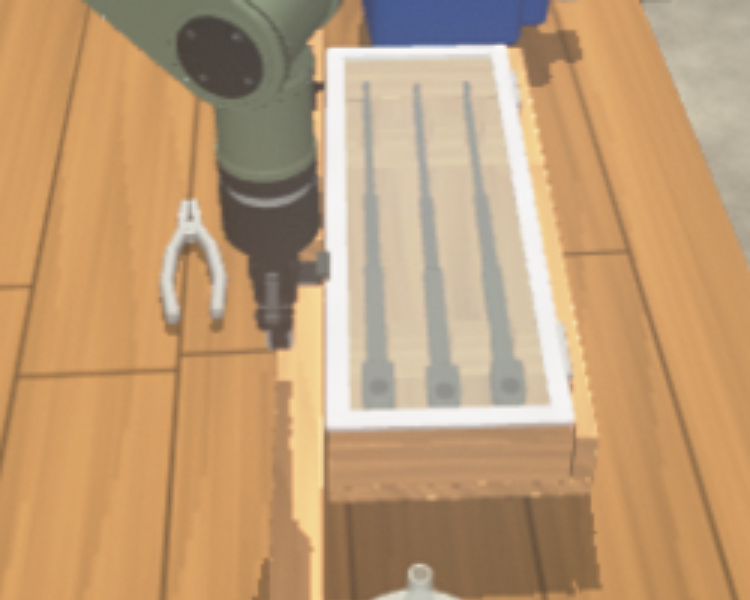

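Run:
```python
from h import *
for n in('top','side'):
    im,d=cap(n);v,u=np.nonzero(d>0);P=world(n,np.c_[u,v],d[v,u])
    k=(P[:,2]>.107)&(P[:,2]<.15)&(abs(P[:,1]+.203)<.04)&(abs(P[:,0]-.49)<.04)
    Q=P[k];print(n,len(Q))
    for z in (.11,.118,.126,.134,.142):
        q=Q[abs(Q[:,2]-z)<.005]
        if len(q)>2:print(z,len(q),np.round(q.min(0),4),np.round(q.max(0),4))
    k=(P[:,2]>.08)&(P[:,2]<.1)&(P[:,0]<.51)
    for y in (-.3,-.28,-.26,-.24,-.2,-.16,-.15,-.14):
        q=P[k&(abs(P[:,1]-y)<.006)];print(y,len(q),q[:,0].min() if len(q) else 0)
```

```text
top 0
-0.3 0 0
-0.28 5 0.4874774069201934
-0.26 7 0.4876641394360769
-0.24 0 0
-0.2 1 0.49061841947049967
-0.16 1 0.4983436222946994
-0.15 22 0.49147869036721964
-0.14 25 0.49147869036721964
side 59
0.118 15 [ 0.4834 -0.2176  0.1175] [ 0.503  -0.2083  0.1227]
0.126 24 [ 0.4816 -0.2177  0.1211] [ 0.5035 -0.2067  0.1306]
0.134 21 [ 0.4842 -0.22    0.1291] [ 0.5038 -0.2085  0.1385]
0.142 9 [ 0.4871 -0.2183  0.1373] [ 0.5038 -0.21    0.141 ]
-0.3 49 0.4835479745268485
-0.28 46 0.4861032291202331
-0.26 41 0.4861435285987733
-0.24 41 0.4862283921431028
-0.2 31 0.48902256441779474
-0.16 9 0.504672502933394
-0.15 5 0.5049695617653425
-0.14 7 0.5050534369200209
```

Request:
carry_out([
  {"gripper": 0, "x": -0.002, "y": -0.001, "z": 0.008, "wx": 0, "wy": 0, "wz": 0},
  {"gripper": 0, "x": -0.002, "y": -0.001, "z": 0.014, "wx": 0, "wy": 0, "wz": 0},
  {"gripper": 0, "x": -0.002, "y": -0.001, "z": 0.018, "wx": 0, "wy": 0, "wz": 0},
  {"gripper": 0, "x": -0.002, "y": -0.001, "z": 0.02, "wx": 0, "wy": 0, "wz": 0},
  {"gripper": 0, "x": -0.002, "y": -0.001, "z": 0.021, "wx": 0, "wy": 0, "wz": 0},
  {"gripper": 0, "x": -0.002, "y": -0.001, "z": 0.022, "wx": 0, "wy": 0, "wz": 0},
  {"gripper": 0, "x": -0.002, "y": -0.001, "z": 0.022, "wx": 0, "wy": 0, "wz": 0},
  {"gripper": 0, "x": -0.002, "y": -0.001, "z": 0.022, "wx": 0, "wy": 0, "wz": 0},
])

```text
time_s: 3.52
eef_pos: [0.4945, -0.2048, 0.1114]
tool_rot: [[-0.999, 0.035, 0.0], [0.035, 0.999, -0.0], [-0.0, -0.0, -1.0]]
force: [-0.4, 0.2, -0.2]
grip_width: 0.002
```

Request:
carry_out([
  {"gripper": 0, "x": 0, "y": 0, "z": 0.0005, "wx": 0, "wy": 0, "wz": 0},
  {"gripper": 0, "x": 0, "y": 0, "z": 0.001, "wx": 0, "wy": 0, "wz": 0},
  {"gripper": 0, "x": 0, "y": 0, "z": 0.0015, "wx": 0, "wy": 0, "wz": 0},
  {"gripper": 0, "x": 0, "y": 0, "z": 0.002, "wx": 0, "wy": 0, "wz": 0},
  {"gripper": 0, "x": 0, "y": 0, "z": 0.002, "wx": 0, "wy": 0, "wz": 0},
  {"gripper": 0, "x": 0, "y": 0, "z": 0.002, "wx": 0, "wy": 0, "wz": 0},
  {"gripper": 0, "x": 0, "y": 0, "z": 0.002, "wx": 0, "wy": 0, "wz": 0},
  {"gripper": 0, "x": 0, "y": 0, "z": 0.002, "wx": 0, "wy": 0, "wz": 0},
])

```text
time_s: 4.18
eef_pos: [0.4946, -0.2048, 0.111]
tool_rot: [[-0.999, 0.035, 0.001], [0.035, 0.999, -0.0], [-0.001, -0.0, -1.0]]
force: [-2.8, 0.9, 11.0]
grip_width: -0.003
```

Request:
carry_out([
  {"gripper": 0, "x": 0, "y": 0.008, "z": -0.001, "wx": 0, "wy": 0, "wz": 0},
  {"gripper": 0, "x": 0, "y": 0.018, "z": -0.001, "wx": 0, "wy": 0, "wz": 0},
  {"gripper": 0, "x": 0, "y": 0.028, "z": -0.001, "wx": 0, "wy": 0, "wz": 0},
  {"gripper": 0, "x": 0, "y": 0.038, "z": -0.001, "wx": 0, "wy": 0, "wz": 0},
  {"gripper": 0, "x": 0, "y": 0.048, "z": -0.001, "wx": 0, "wy": 0, "wz": 0},
  {"gripper": 0, "x": 0, "y": 0.058, "z": -0.001, "wx": 0, "wy": 0, "wz": 0},
  {"gripper": 0, "x": 0, "y": 0.068, "z": -0.001, "wx": 0, "wy": 0, "wz": 0},
  {"gripper": 0, "x": 0, "y": 0.078, "z": -0.001, "wx": 0, "wy": 0, "wz": 0},
])

```text
time_s: 4.85
eef_pos: [0.498, -0.1264, 0.111]
tool_rot: [[-0.999, 0.034, 0.002], [0.034, 0.999, -0.002], [-0.002, -0.002, -1.0]]
force: [-0.3, -3.0, 5.9]
grip_width: 0.0
```

Request:
carry_out([
  {"gripper": 0, "x": 0, "y": 0.003, "z": 0, "wx": 0, "wy": 0, "wz": 0},
  {"gripper": 0, "x": 0, "y": 0.007, "z": 0, "wx": 0, "wy": 0, "wz": 0},
  {"gripper": 0, "x": 0, "y": 0.012, "z": 0, "wx": 0, "wy": 0, "wz": 0},
  {"gripper": 0, "x": 0, "y": 0.017, "z": 0, "wx": 0, "wy": 0, "wz": 0},
  {"gripper": 0, "x": 0, "y": 0.02, "z": 0, "wx": 0, "wy": 0, "wz": 0},
  {"gripper": 0, "x": 0, "y": 0.022, "z": 0, "wx": 0, "wy": 0, "wz": 0},
  {"gripper": 0, "x": 0, "y": 0.022, "z": 0, "wx": 0, "wy": 0, "wz": 0},
  {"gripper": 0, "x": 0, "y": 0.022, "z": 0, "wx": 0, "wy": 0, "wz": 0},
])

```text
time_s: 5.52
eef_pos: [0.4974, -0.1041, 0.1098]
tool_rot: [[-0.999, 0.034, -0.001], [0.034, 0.999, 0.001], [0.001, 0.001, -1.0]]
force: [0.1, -0.0, -0.3]
grip_width: 0.001
```

Request:
carry_out([
  {"gripper": 0, "x": 0, "y": 0.004, "z": 0, "wx": 0, "wy": 0, "wz": 0},
  {"gripper": 0, "x": 0, "y": 0.008, "z": 0, "wx": 0, "wy": 0, "wz": 0},
  {"gripper": 0, "x": 0, "y": 0.012, "z": 0, "wx": 0, "wy": 0, "wz": 0},
  {"gripper": 0, "x": 0, "y": 0.016, "z": 0, "wx": 0, "wy": 0, "wz": 0},
  {"gripper": 0, "x": 0, "y": 0.02, "z": 0, "wx": 0, "wy": 0, "wz": 0},
  {"gripper": 0, "x": 0, "y": 0.021, "z": 0, "wx": 0, "wy": 0, "wz": 0},
  {"gripper": 0, "x": 0, "y": 0.021, "z": 0, "wx": 0, "wy": 0, "wz": 0},
  {"gripper": 0, "x": 0, "y": 0.021, "z": 0, "wx": 0, "wy": 0, "wz": 0},
])

```text
time_s: 6.18
eef_pos: [0.4987, -0.0837, 0.1103]
tool_rot: [[-0.999, 0.035, 0.0], [0.035, 0.999, -0.0], [-0.0, -0.0, -1.0]]
force: [0.4, -0.5, -0.1]
grip_width: 0.005
```

Run:
```python
from h import *
delta([.4955-.0345*.082+.004,-.082,.111],-.0345);print(monitor.state()['eef_pos'])
im,d=cap('side');a=cv2.resize(im[180:300,200:320],(400,400),interpolation=cv2.INTER_CUBIC)
im,d=cap('top');b=cv2.resize(im[190:290,255:355],(400,400),interpolation=cv2.INTER_CUBIC)
cv2.imwrite('pics/c3.png',np.hstack([a,b])[:,:,::-1])
```

```text
d [ 0.0021  0.0016 -0.0007] w [-0.      0.0002 -0.    ]
[ 0.49871993 -0.08370982  0.11032005]
```

View pics/c3.png

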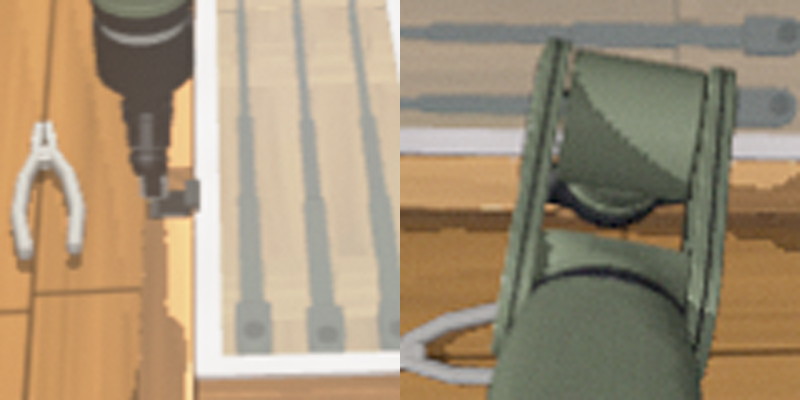

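Request:
carry_out([
  {"gripper": 0, "x": 0.001, "y": 0.001, "z": 0.006, "wx": 0, "wy": 0, "wz": 0},
  {"gripper": 0, "x": 0.001, "y": 0.001, "z": 0.01, "wx": 0, "wy": 0, "wz": 0},
  {"gripper": 0, "x": 0.001, "y": 0.001, "z": 0.012, "wx": 0, "wy": 0, "wz": 0},
  {"gripper": 0, "x": 0.001, "y": 0.001, "z": 0.014, "wx": 0, "wy": 0, "wz": 0},
  {"gripper": 0, "x": 0.001, "y": 0.001, "z": 0.016, "wx": 0, "wy": 0, "wz": 0},
  {"gripper": 0, "x": 0.001, "y": 0.001, "z": 0.017, "wx": 0, "wy": 0, "wz": 0},
  {"gripper": 0, "x": 0.001, "y": 0.001, "z": 0.018, "wx": 0, "wy": 0, "wz": 0},
  {"gripper": 0, "x": 0.001, "y": 0.001, "z": 0.018, "wx": 0, "wy": 0, "wz": 0},
])

```text
time_s: 6.95
eef_pos: [0.4972, -0.0827, 0.0922]
tool_rot: [[-0.999, 0.035, -0.001], [0.035, 0.999, 0.0], [0.001, 0.0, -1.0]]
force: [-3.1, -0.0, 2.6]
grip_width: 0.001
```

Request:
carry_out([
  {"gripper": 0, "x": 0, "y": 0, "z": 0.001, "wx": 0, "wy": 0, "wz": 0},
  {"gripper": 0, "x": 0, "y": 0, "z": 0.002, "wx": 0, "wy": 0, "wz": 0},
  {"gripper": 0, "x": 0, "y": 0, "z": 0.003, "wx": 0, "wy": 0, "wz": 0},
  {"gripper": 0, "x": 0, "y": 0, "z": 0.004, "wx": 0, "wy": 0, "wz": 0},
  {"gripper": 0, "x": 0, "y": 0, "z": 0.005, "wx": 0, "wy": 0, "wz": 0},
  {"gripper": 0, "x": 0, "y": 0, "z": 0.005, "wx": 0, "wy": 0, "wz": 0},
  {"gripper": 0, "x": 0, "y": 0, "z": 0.005, "wx": 0, "wy": 0, "wz": 0},
  {"gripper": 0, "x": 0, "y": 0, "z": 0.005, "wx": 0, "wy": 0, "wz": 0},
])

```text
time_s: 7.62
eef_pos: [0.4976, -0.0827, 0.0873]
tool_rot: [[-0.999, 0.035, -0.0], [0.035, 0.999, 0.0], [0.0, 0.0, -1.0]]
force: [-4.7, 0.9, 6.1]
grip_width: 0.001
```

Run:
```python
from h import *
im,d=cap('side','pics/x.png');cv2.imwrite('pics/s4.png',cv2.resize(im[130:330,180:380],(600,600),interpolation=cv2.INTER_CUBIC)[:,:,::-1])
```

```text
(no output)
```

View pics/s4.png

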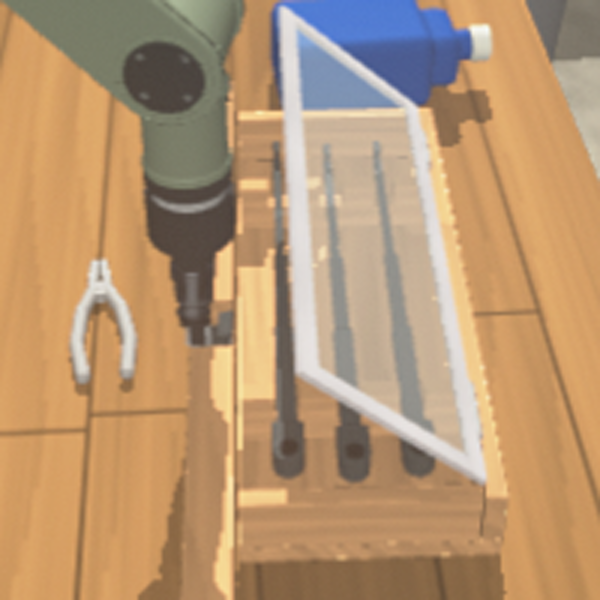

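The lid stands open: in the crop its front edge has risen to columns 285-300 and is clear of the gripper. The fingertip is still in the notch at about (200,320), so I'll move clear.

Request:
carry_out([
  {"gripper": 0, "x": 0, "y": 0, "z": -0.006, "wx": 0, "wy": 0, "wz": 0},
  {"gripper": 0, "x": 0, "y": 0, "z": -0.016, "wx": 0, "wy": 0, "wz": 0},
  {"gripper": 0, "x": 0, "y": 0, "z": -0.03, "wx": 0, "wy": 0, "wz": 0},
  {"gripper": 0, "x": 0.01, "y": 0, "z": -0.05, "wx": 0, "wy": 0, "wz": 0},
  {"gripper": 0, "x": 0.03, "y": 0, "z": -0.075, "wx": 0, "wy": 0, "wz": 0},
  {"gripper": 0, "x": 0.055, "y": 0, "z": -0.1, "wx": 0, "wy": 0, "wz": 0},
  {"gripper": 0, "x": 0.08, "y": 0, "z": -0.12, "wx": 0, "wy": 0, "wz": 0},
  {"gripper": 0, "x": 0.1, "y": 0, "z": -0.13, "wx": 0, "wy": 0, "wz": 0},
])

```text
time_s: 8.33
eef_pos: [0.3981, -0.0795, 0.2204]
tool_rot: [[-0.999, 0.035, 0.006], [0.035, 0.999, -0.001], [-0.006, -0.001, -1.0]]
force: [-0.3, -1.0, -0.4]
grip_width: 0.006
```

Request:
carry_out([
  {"gripper": 0, "x": 0, "y": 0, "z": 0, "wx": 0, "wy": 0, "wz": 0},
  {"gripper": 0, "x": 0, "y": 0, "z": 0, "wx": 0, "wy": 0, "wz": 0},
  {"gripper": 0, "x": 0, "y": 0, "z": 0, "wx": 0, "wy": 0, "wz": 0},
  {"gripper": 0, "x": 0, "y": 0, "z": 0, "wx": 0, "wy": 0, "wz": 0},
  {"gripper": 0, "x": 0, "y": 0, "z": 0, "wx": 0, "wy": 0, "wz": 0},
  {"gripper": 0, "x": 0, "y": 0, "z": 0, "wx": 0, "wy": 0, "wz": 0},
  {"gripper": 0, "x": 0, "y": 0, "z": 0, "wx": 0, "wy": 0, "wz": 0},
  {"gripper": 0, "x": 0, "y": 0, "z": 0, "wx": 0, "wy": 0, "wz": 0},
])

```text
time_s: 9.0
eef_pos: [0.398, -0.0793, 0.2169]
tool_rot: [[-0.999, 0.035, -0.001], [0.035, 0.999, 0.0], [0.001, 0.0, -1.0]]
force: [-0.9, 0.5, 0.1]
grip_width: 0.0
```

Run:
```python
from h import *
for n in('side',):
    im,d=cap(n,'pics/s5.png')
    for q in ('lid','pliers','jug','funnel'):
        for r in vision.regions_of(n,q)[:1]:
            px=r['pixels']&(d>0);u=np.argwhere(px);P=world(n,u[:,::-1],d[px]);print(q,round(r['p'],2),np.round(np.median(P,0),3),np.round(P.max(0),3))
s=monitor.state();print(s['time_s'],s['force'],s['dq'])
```

```text
lid 0.24 [ 0.638 -0.141  0.092] [0.759 0.371 0.22 ]
pliers 0.77 [0.395 0.005 0.011] [0.434 0.101 0.018]
jug 0.68 [0.737 0.403 0.088] [0.859 0.671 0.106]
funnel 0.88 [ 0.582 -0.459  0.03 ] [ 0.646 -0.368  0.126]
9.25 [ 0.17100702 -0.04182867  0.23645913] [ 1.31671378e-03 -1.53228882e-03  5.48215002e-04  5.79251303e-05
  2.16552041e-03 -5.69230944e-04]
```

View pics/s5.png

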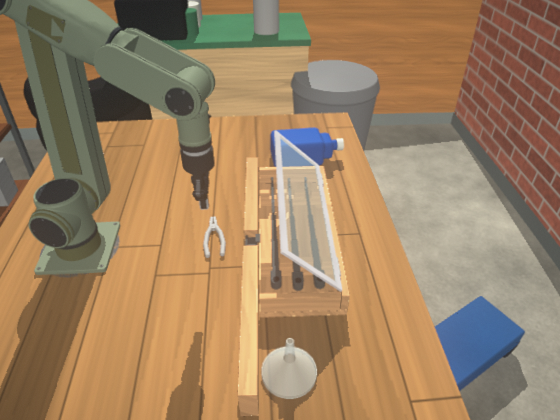

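The lid front edge is at z ≈ 0.22, which is about 0.7 rad. The gripper, at (203,200), is well clear, and the pliers (214,238), funnel (290,370) and jug are where they were.

```bash
python3 -c "
from h import *
print(bot.close_job())"
```

```text
the job is handed in; nothing more can be done
None
```

The lid is open and the job is handed in, at about 9.3 s on the robot's clock. No verdict was reported.

- **Touch and sweep:** With closed fingers I touched the rail top at about rack y = -0.20 m, with about 11 N. I then ran the fingertip along the rail with about 6 N until it dropped into the notch, whose middle is near world y = -0.082 m.
- **Press:** I pressed the catch to about 23 mm below the rail top, which took about 6 N, and the lid sprang up. I then moved clear.
- **Last checks:** The lid's front edge is at z ≈ 0.22 m, which works out to about 0.7 rad. The force on the tool is about zero. The pliers and funnel measure within about 10 mm of where they were, and the wiper arms look undisturbed in the picture.
- **Disagreements and limits:**
    - The jug's measured middle shifted about 4 cm, most likely because the open lid now hides part of it. It looks unmoved in the picture, and the arm was never near it after the start.
    - The final lid detection had low confidence (0.24), but the picture agrees with it.
    - The two cameras differed by about 3 mm on the rail's front face, so I used a value in between.
    - I did not measure that the catch is back up.

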